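# Clamp the axle and hold the wheel ready above it

## Robot

A 6-joint arm with a two-finger parallel gripper is mounted at the origin on the work surface. World frame = base frame: x ahead of the robot, y to its left, z up, the work surface at z = 0. Lengths are in m, angles in rad, forces in N, time in s.
With the tool pointing down it reaches from about 0.375 to 0.9 m from the base axis. Payload 3.1 kg.
Tool frame: the origin (TCP) lies at the very end of the fingers, on their centre line; the grasp point (between the pads) lies 19 mm behind it; z points along the fingers, y is the direction in which the jaws open and shut (so a half turn about z gives the same grasp; the last joint's range is limited). The gripper opens to 85 mm and grips with 20 to 120 N. Pads are 22 mm wide; open, the fingers measure 114 mm over their backs; the gripper's body (76 mm by 85 mm) begins 54 mm behind the grasp point. The pads swing forward as they close: fully open they stand 13 mm farther back than shut.
Start: joints at [-1.294, 0.527, 1.433, -0, 1.181, -0.178], TCP at [0.275, -0.561, 0.231] pointing down, gripper open.
Joint ranges: [-3.08, 3.08], [-0.75, 2.2], [0.22, 2.44], [-1.43, 4.57], [0, 2.65], [-2.85, 2.85]. Speed limits (rad/s): [2.79, 2.79, 3.14, 3.14, 3.14, 3.14].

## Interface

Orientations are given as a unit quaternion [x, y, z, w].
In Python, from station import manip gives the robot as it stands.
- The arm moves only by the tool send_rows, never from a script. Its argument "motion" is a list of rows, each an object with "gripper": the finger opening in mm, from 0 to 85.4; "travel": the shift along the tool's x, y, z in mm, a list of three; "rotation": the turn, a rotation vector about the tool's x, y, z in degrees, a list of three. In form: [{"gripper": gripper, "travel": [x, y, z], "rotation": [ax, ay, az]}, ...]. A call has 1 to 12 rows; each row shifts and turns the commanded pose from where the row before left it, along the tool's axes as they then stand; what a row does not reach is not made up. A row lasts 1/12 s, in which the tool goes at most 41.7 mm and 7.16 degrees, less where a joint would pass 70% of its speed; a pose out of reach is approached as far as the arm can. A call is refused whole if a number of a shift passes 41.7 or a number of a turn 7.16, either way. A call with a gripper value outside its range is refused whole. The fingers move at their own pace and stop on an object; "newtons" is the grip in N (left out, the last holds). Time passes only in rows, so rows that do not move let the fingers close. It gives the time, the measured TCP pose, the force and the opening at its end, in the units of the state.
- manip.sense(): the state, without advancing time (a new reading comes with each control period).
- manip.snapshot(name): name is "side" or "top" or "wrist"; returns the picture (420x560x3 uint8, red, green, blue); there is no depth.
- manip.calibration(name): a dict with "fx", "fy", "cx", "cy" (pixels), "cam_to_world" (4x4, takes a point from camera to world coordinates). Camera axes: x right, y down, z forward; pixel columns grow to the right and rows downward; lengths in m; the calibration is good to about 2 mm. The wrist camera is an equidistant fisheye: a pixel r from the principal point sees the ray r / f radians off the axis. A picture is of the moment at which its call begins: read the wrist's pose just before it. calibration takes no time and is no camera call; for the wrist camera it gives the pose at the moment of the call.
- manip.sign_off(): hands the job in, once; it reports no verdict.
The state is a dict: "t": time; "q": joint angles; "qd": joint speeds; "tau": joint torques, N m; "tcp_pos": TCP position; "tool_rot": TCP orientation; "force": force on the tool from outside, world axes, zero at the start; "ft_torque": the same for the moment, N m; "finger_gap": opening from 0.0 (shut) to 1.0 (fully open).
Only numpy, scipy, OpenCV 4.12 (cv2) and the standard library are available. Lean on these libraries where they do the work, as an engineer would, in place of code of your own. Each camera call takes 0.05 s, during which the arm holds its last target. There are 200 camera calls.

## Task

The axle is loaded in the blue jig: swing the orange-handled clamp down flat to lock it. Then pick up the grey wheel, carry it over the top of the bin bank (not round its ends), and finish holding it level over the upright axle, hole centred on it and its underside about 10 mm above the axle's tip, so that I can slip the washers on underneath. The wheel must not touch the axle, jig or bins, everything else stays where it is, and the program ends with the wheel still held there, not put down or let go.

Things in the scene. Friction and masses are not known exactly. Their poses are not given: they have to be found in the camera images.
- wheel_center (a point): centre (half-way up) of the grey urethane skate wheel: a ring 54 mm across and 34 mm high with a white core and a 22 mm through hole, lying flat on the bench (its z axis, the hole's axis, is upright); about 110 g, rigid. It and the red wheel may have swapped places; both lie left of the bins
- axle_tip (a point): tip of the upright 8 mm steel axle, its top end, 79 mm above the bench. It is fixed in the jig on the jig's vertical axis and stands 53 mm above its 58 mm square flange
- jig: the blue axle jig, fixed to the bench: a plate 130 x 100 x 18 mm; origin on the bench directly below the axle; z up; its x axis points along the clamp strap from the handle to the hinge, and y to its left. The plate runs from x = -50 to +80 mm. The flange's top is 26 mm above the bench
- clamp (a joint): angle of the strap clamp in rad: 0 is fully down (strap level on the flange, a hard stop), positive is tilted up; it starts between 0.6 and 1.0. The hinge is stiff: it stays where it is left, and some 1 to 3 N down on the handle moves it
- clamp_hinge (a point): hinge axis of the clamp: jig x = +55, y = +22 mm, 30 mm above the bench; the hinge axis runs along the jig's y
- clamp_handle (a point): middle of the top face of the clamp's orange handle (42 x 20 x 16 mm), 105 mm from the hinge along the strap and 8 mm above the strap's centre line; with the clamp down it is 38 mm above the bench at jig x = -50, y = +22 mm. The strap is 14 mm wide, 8 mm thick; it runs beside the axle
- bins: bank of tilt-out plastic bins, fixed between the wheels and the jig: 340 mm long along its x axis, 130 mm high, housing from y = -17 to +35 mm, bin fronts down to y = -45 mm, one bin tipped open to y = -75 mm at 110 mm high; origin on the bench at its middle
- red_wheel_center (a point): centre of the red wheel, same size as the grey one; leave it alone
- dish: glass dish with washers, 90 mm across, 32 mm high; origin under its centre; leave it alone
- skate_tool: chrome T-shaped skate tool lying flat, 130 mm long along its x, 90 mm cross-bar, 19 mm high; origin on the bench; leave it alone
- grease_jar: small jar, 60 mm across, 65 mm high; origin under its centre; leave it alone
- caddy_base: turntable caddy of screwdrivers, 170 mm across, 205 mm high; origin under its centre; keep clear
Things that resemble listed ones, but are neither listed nor needed, are in the scene too. What is shaped like the part that bears wheel_center but green is not meant. Leave any red look-alike of the jig alone.

How it is judged:
On the way, in this order (a step that is already met when the one before it is completed fails the run):
1. the clamp is swung fully down while the grey wheel still lies on the bench (value of joint clamp below 0.07 rad and height (world z) of wheel_center below 0.03 m), for 0.2 s.
2. the grey wheel passes over the top of the bin bank, between its ends (z of wheel_center in the frame of bins above 0.147 m and y of wheel_center in the frame of bins between -0.06 and 0.05 m and x of wheel_center in the frame of bins between -0.18 and 0.18 m), for 0.03 s.
At the end, for the whole second after the job is handed in: the clamp is down (under 0.07 rad) and the fingers hold the grey wheel still over the axle: its centre within 6 mm sideways of the axle's tip, its underside 3 to 18 mm above the tip (its centre 20 to 35 mm above it), level within 0.1 rad, touching nothing but the fingers (horizontal distance between wheel_center and axle_tip below 0.006 m and z of wheel_center in the frame of axle_tip between 0.02 and 0.035 m and angle between wheel_center's own z axis and vertical below 0.1 rad and linear speed of wheel below 0.02 m/s and contact force between wheel and the fingers above 1 N and contact force between wheel and jig below 0.05 N and value of joint clamp below 0.07 rad); the arm keeps its last pose, push and grip.
It fails at once if the grey wheel touches the axle, jig or clamp (contact force between wheel and jig above 0.3 N).
It fails at once if the grey wheel touches the bin bank (contact force between wheel and bins above 0.3 N).
It fails at once if the red wheel, dish, skate tool or jar is moved by more than 20 mm, or the caddy is bumped with over 2 N (distance of any of red_wheel_center, dish, skate_tool, grease_jar from where it was at the start of the episode above 0.02 m or contact force between caddy_base and the arm above 2 N or contact force between caddy_base and the fingers above 2 N).
It also fails if it takes over 59 s, if anything falls off the work surface, if the arm or the gripper's body presses on something with over 40 N, if the wrist force passes 120 N, or if a joint passes its speed limit or range.

## Working session

There is one attempt and no reset: what is moved stays moved. The work goes in short steps, Python scripts to look and compute and a tool call to move; the robot and the scene stay as the last step left them, time stands still between calls to the robot, and variables do not carry over. Pictures are saved under pics/ and viewed, about 8 in all and at most 12, crops included, and the job is handed in when it is done.

Besides the shell and the picture viewer there is one more tool, called in YAML: its name, and indented under it one key for each argument. send_rows: Moves the arm, as the interface text tells. Its arguments: {"type":"object","properties":{"motion":{"type":"array","items":{"type":"object","properties":{"gripper":{"type":"number"},"travel":{"type":"array","items":{"type":"number"}},"rotation":{"type":"array","items":{"type":"number"}}}}},"newtons":{"type":"number"}},"required":["motion"]}

```bash
mkdir -p pics; cat > h.py <<'E'
import numpy as np, cv2
from station import manip
def snap(n,f):
    c=manip.calibration(n); im=manip.snapshot(n); cv2.imwrite(f'pics/{f}.png',im[:,:,::-1]); np.save(f'pics/{f}.npy',np.array([c['fx'],c['fy'],c['cx'],c['cy'],*np.array(c['cam_to_world']).ravel()])); return im
def ray(f,u,v,fish=False):
    c=np.load(f'pics/{f}.npy'); T=c[4:].reshape(4,4)
    x=(u-c[2])/c[0]; y=(v-c[3])/c[1]
    if fish:
        r=np.hypot(x,y); d=np.array([np.sin(r)*x/max(r,1e-9),np.sin(r)*y/max(r,1e-9),np.cos(r)])
    else: d=np.array([x,y,1.])
    return T[:3,3],T[:3,:3]@d
def onz(f,u,v,z,fish=False):
    o,d=ray(f,u,v,fish); return o+d*(z-o[2])/d[2]
def proj(f,p,fish=False):
    c=np.load(f'pics/{f}.npy'); T=c[4:].reshape(4,4); q=T[:3,:3].T@(np.array(p)-T[:3,3])
    if fish:
        r=np.hypot(q[0],q[1]); t=np.arctan2(r,q[2]); x,y=q[0]/r*t,q[1]/r*t
    else: x,y=q[:2]/q[2]
    return np.array([c[0]*x+c[2],c[1]*y+c[3]])
E
python3 - <<'E'
from h import *
a=snap('top','top0');b=snap('side','side0');c=snap('wrist','wr0')
for n in('top0','side0','wr0'):
    k=np.load(f'pics/{n}.npy');print(n,k[:4].round(1),k[4:].reshape(4,4).round(3).tolist())
print(manip.sense())
E
```

```text
top0 [381.6 381.6 278.1 211.4] [[-0.004, -0.999, 0.033, 0.526], [-1.0, 0.004, -0.012, 0.025], [0.012, -0.033, -0.999, 1.131], [0.0, 0.0, 0.0, 1.0]]
side0 [462.4 462.4 284.2 213.5] [[-0.938, -0.199, 0.283, 0.266], [-0.346, 0.522, -0.78, 0.913], [0.007, -0.829, -0.559, 0.739], [0.0, 0.0, 0.0, 1.0]]
wr0 [325.2 325.2 273.6 209.5] [[0.439, -0.867, -0.236, 0.334], [-0.899, -0.424, -0.113, -0.532], [-0.002, 0.261, -0.965, 0.372], [0.0, 0.0, 0.0, 1.0]]
{'t': 0.15, 'q': array([-1.29452986e+00,  5.28287954e-01,  1.43361612e+00,  2.25140941e-05,
        1.18136718e+00, -1.78503177e-01]), 'qd': array([ 0.00024433, -0.00440006, -0.00232927,  0.00026203, -0.00091048,
       -0.0005677 ]), 'tau': array([ 1.01742075e-04, -4.42744160e+01, -1.78276706e+01, -3.77129136e-04,
        5.53983773e-03, -2.40168077e-05]), 'tcp_pos': array([ 0.27441458, -0.56093123,  0.2305341 ]), 'tool_rot': array([ 9.74259889e-01,  2.25426183e-01, -3.06118954e-05, -8.38806751e-04]), 'force': array([ 0.16060176,  0.131334  , -0.6099583 ]), 'ft_torque': array([-0.03110089,  0.00942289, -0.0252337 ]), 'finger_gap': 0.9962420884502217}
```

View pics/top0.png

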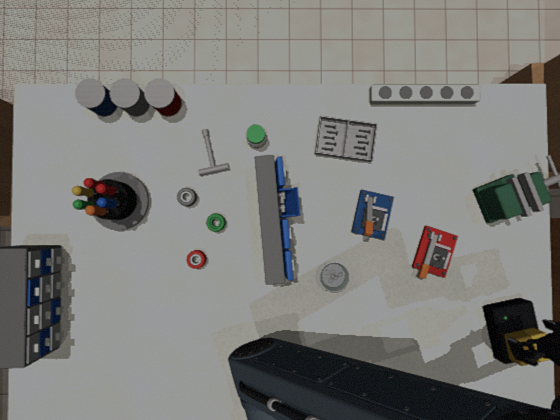

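View pics/side0.png

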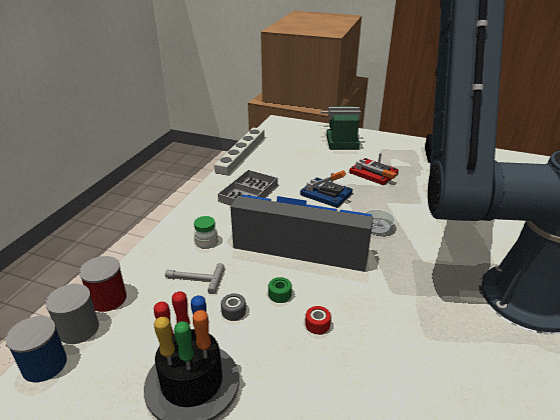

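The top view shows three small wheels: grey at (187,197), green at (216,223) and red at (197,259). The grey one with the white core fits the description. The blue jig is at (373,215) with its orange handle at (369,230). The red look-alike jig at (435,252) is to be left alone. The bins are at (275,220), with the fronts and the open bin facing right.

```bash
python3 - <<'E'
from h import *
im=cv2.imread('pics/top0.png'); hsv=cv2.cvtColor(im,cv2.COLOR_BGR2HSV)
def roi(m,x0,y0,x1,y1):
    z=np.zeros_like(m); z[y0:y1,x0:x1]=m[y0:y1,x0:x1]; return z
blue=roi(cv2.inRange(hsv,(100,90,40),(125,255,255)),340,180,405,250)
blue=cv2.morphologyEx(blue,cv2.MORPH_CLOSE,np.ones((9,9)))
c=max(cv2.findContours(blue,0,2)[0],key=cv2.contourArea); r=cv2.minAreaRect(c); bp=cv2.boxPoints(r)
print('jig box',r,[onz('top0',*p,.018)[:2].round(4).tolist() for p in bp])
org=roi(cv2.inRange(hsv,(5,150,100),(20,255,255)),345,200,395,250)
c=max(cv2.findContours(org,0,2)[0],key=cv2.contourArea);print('handle',cv2.minAreaRect(c))
# bins housing grey
b=roi(cv2.inRange(hsv,(0,0,60),(180,60,130)),245,145,300,295)
c=max(cv2.findContours(cv2.morphologyEx(b,cv2.MORPH_OPEN,np.ones((5,5))),0,2)[0],key=cv2.contourArea);r=cv2.minAreaRect(c);print('bins',r,[(p.round(1).tolist(),onz('top0',*p,.13)[:2].round(4).tolist()) for p in cv2.boxPoints(r)])
# grey wheel
g=roi(cv2.inRange(hsv,(0,0,0),(180,255,150)),172,182,204,212)
c=max(cv2.findContours(g,0,2)[0],key=cv2.contourArea);(x,y),R=cv2.minEnclosingCircle(c);print('wheel',x,y,R,onz('top0',x,y,.03))
out=np.hstack([cv2.resize(im[180:250,340:410],(380,380),interpolation=2),cv2.resize(im[170:275,160:265],(400,380),interpolation=2)])
cv2.imwrite('pics/crop1.png',out)
E
```

```text
jig box ((372.0823669433594, 214.12940979003906), (33.407291412353516, 43.603023529052734), 12.52880859375) [[0.5023, -0.2012], [0.6268, -0.2303], [0.6052, -0.326], [0.4807, -0.2964]]
handle ((368.5, 228.0), (14.0, 7.0), 90.0)
bins ((271.3934631347656, 220.32789611816406), (132.00111389160156, 24.082508087158203), 84.80557250976562) [([253.39999389648438, 155.6999969482422], [0.7062, 0.0774]), ([277.3999938964844, 153.5], [0.7119, 0.0141]), ([289.3999938964844, 285.0], [0.3668, -0.0155]), ([265.3999938964844, 287.1000061035156], [0.3616, 0.047])]
wheel 187.3468475341797 197.5180206298828 12.213349342346191 [0.60343291 0.27323221 0.03      ]
```

View pics/crop1.png

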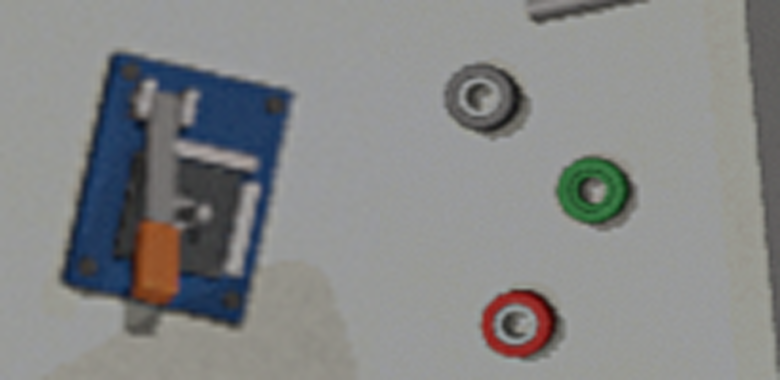

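The crop confirms it: the grey wheel with the white core is at crop (483,97), which is top pixel (187,197), and the green and red ones are distinct. The blue jig's strap is raised, with the hinge at the top of the image and the handle at the bottom, so jig x points roughly along world +x.

```bash
cat >> h.py <<'E'
from scipy.spatial.transform import Rotation as Ro
def plan(target,yaw,n):
    s=manip.sense(); R=Ro.from_quat(s['tool_rot']); x=R.as_matrix()[:,0]; cur=np.degrees(np.arctan2(x[1],x[0]))
    print('t',round(s['t'],2),'tcp',s['tcp_pos'].round(4),'yaw',cur.round(2),'F',s['force'].round(1),'gap',s['finger_gap'],'tilt',R.as_matrix()[:,2].round(4))
    d=(np.array(target)-s['tcp_pos'])*1000; dy=(yaw-cur)/n
    for i in range(n):
        a=np.radians(cur+dy*i); X=np.array([np.cos(a),np.sin(a)]); Y=np.array([np.sin(a),-np.cos(a)])
        print([round(float(v),1) for v in (d[:2]@X/n,d[:2]@Y/n,-d[2]/n)],'rz',round(float(-dy),2))
        if dy==0 or abs(dy)<.05: break
E
python3 - <<'E'
from h import *
O=np.array([.5391,-.2601]);a=np.radians(-13.2);X=np.array([np.cos(a),np.sin(a)]);Y=np.array([-X[1],X[0]])
W=lambda x,y,z:[*(O+x*X+y*Y),z]
print('tip px',proj('top0',W(0,0,.079)),proj('side0',W(0,0,.079)))
for t in(.6,.7,.8,.9,1.):
    p=W(.055-.105*np.cos(t)+.008*np.sin(t),.022,.03+.105*np.sin(t)+.008*np.cos(t)); print(t,np.round(p,3),proj('top0',p).round(1),proj('side0',p).round(1))
im=cv2.imread('pics/side0.png'); hsv=cv2.cvtColor(im,cv2.COLOR_BGR2HSV)
m=cv2.inRange(hsv,(5,130,80),(20,255,255));z=np.zeros_like(m);z[160:205,310:350]=m[160:205,310:350]
print(cv2.minAreaRect(max(cv2.findContours(z,0,2)[0],key=cv2.contourArea)))
plan([.50,-.245,.231],-13,12)
E
```

```text
tip px [376.64130859 218.81205561] [333.06528613 173.10914259]
0.6 [ 0.518 -0.232  0.096] [368.3 226.6] [338.2 173.6]
0.7 [ 0.525 -0.234  0.104] [369.6 224.1] [336.2 170.5]
0.8 [ 0.532 -0.236  0.111] [370.9 221.3] [334.  167.6]
0.9 [ 0.54  -0.238  0.117] [372.2 218.2] [331.5 164.8]
1.0 [ 0.549 -0.24   0.123] [373.4 214.9] [328.9 162.3]
((337.9310607910156, 174.82757568359375), (5.942250728607178, 14.484235763549805), 68.19859313964844)
t 0.15 tcp [ 0.2744 -0.5609  0.2305] yaw 26.06 F [ 0.2  0.1 -0.6] gap 0.9962420884502217 tilt [-4.0e-04  1.6e-03 -1.0e+00]
[28.5, -15.4, -0.0] rz 3.25
[27.5, -17.0, -0.0] rz 3.25
[26.5, -18.5, -0.0] rz 3.25
[25.4, -20.0, -0.0] rz 3.25
[24.3, -21.4, -0.0] rz 3.25
[23.0, -22.8, -0.0] rz 3.25
[21.7, -24.0, -0.0] rz 3.25
[20.3, -25.2, -0.0] rz 3.25
[18.8, -26.3, -0.0] rz 3.25
[17.3, -27.3, -0.0] rz 3.25
[15.7, -28.3, -0.0] rz 3.25
[14.1, -29.1, -0.0] rz 3.25
```

The clamp sits at about 0.6 rad, with the handle near (0.518, -0.232, 0.096). The predicted axle tip (376.6, 218.8) matches the image. I'm moving above the handle with the gripper closed.

send_rows:
  motion:
    - {"gripper":0,"travel":[28.5,-15.4,0],"rotation":[0,0,3.25]}
    - {"gripper":0,"travel":[27.5,-17,0],"rotation":[0,0,3.25]}
    - {"gripper":0,"travel":[26.5,-18.5,0],"rotation":[0,0,3.25]}
    - {"gripper":0,"travel":[25.4,-20,0],"rotation":[0,0,3.25]}
    - {"gripper":0,"travel":[24.3,-21.4,0],"rotation":[0,0,3.25]}
    - {"gripper":0,"travel":[23,-22.8,0],"rotation":[0,0,3.25]}
    - {"gripper":0,"travel":[21.7,-24,0],"rotation":[0,0,3.25]}
    - {"gripper":0,"travel":[20.3,-25.2,0],"rotation":[0,0,3.25]}
    - {"gripper":0,"travel":[18.8,-26.3,0],"rotation":[0,0,3.25]}
    - {"gripper":0,"travel":[17.3,-27.3,0],"rotation":[0,0,3.25]}
    - {"gripper":0,"travel":[15.7,-28.3,0],"rotation":[0,0,3.25]}
    - {"gripper":0,"travel":[14.1,-29.1,0],"rotation":[0,0,3.25]}

```text
t: 1.15
tcp_pos: [0.5006, -0.2439, 0.2311]
tool_rot: [0.993, -0.114, -0.0, -0.0]
force: [0.5, 0.0, 0.1]
finger_gap: -0.002
```

send_rows:
  motion:
    - {"gripper":0,"travel":[0,0,0],"rotation":[0,0,0]}
    - {"gripper":0,"travel":[0,0,0],"rotation":[0,0,0]}
    - {"gripper":0,"travel":[0,0,0],"rotation":[0,0,0]}
    - {"gripper":0,"travel":[0,0,0],"rotation":[0,0,0]}

```text
t: 1.48
tcp_pos: [0.4995, -0.2464, 0.2312]
tool_rot: [0.994, -0.113, -0.0, 0.0]
force: [-0.3, -0.4, 0.2]
finger_gap: -0.004
```

```bash
python3 - <<'E'
from h import *
snap('wrist','wr1')
O=np.array([.5391,-.2601]);a=np.radians(-13.2);X=np.array([np.cos(a),np.sin(a)]);Y=np.array([-X[1],X[0]])
W=lambda x,y,z:[*(O+x*X+y*Y),z]
print('tip',proj('wr1',W(0,0,.079),1))
for t in(.6,.7): print('h',proj('wr1',W(.055-.105*np.cos(t)+.008*np.sin(t),.022,.03+.105*np.sin(t)+.008*np.cos(t)),1))
for c in((-.05,.05),(-.05,-.05),(.08,.05),(.08,-.05)): print('corner',proj('wr1',W(*c,.018),1))
plan([.513,-.231,.125],-13,5)
E
```

```text
tip [279.16584639 150.59812937]
h [253.94897285 183.42088815]
h [253.32335823 176.9782627 ]
corner [233.32148926 190.69181518]
corner [322.38246404 190.99685676]
corner [232.10941341  73.66499984]
corner [324.66229859  74.31383504]
t 1.53 tcp [ 0.4995 -0.2466  0.2312] yaw -13.02 F [-0.6  0.2  0.6] gap 2.6533383291580852e-06 tilt [-4.e-04 -1.e-04 -1.e+00]
[1.9, -3.6, 21.2] rz -0.0
```

View pics/wr1.png

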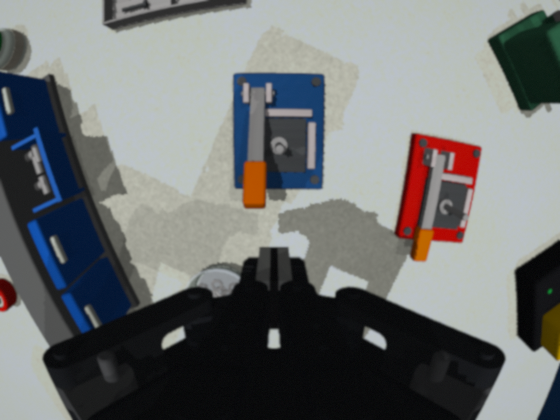

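The wrist view shows the blue jig with plate corners within 2 px of prediction, the handle at (254,183) and the axle near (280,147), so the pose is good. I'm descending onto the handle.

send_rows:
  motion:
    - {"gripper":0,"travel":[1.9,-3.6,21],"rotation":[0,0,0]}
    - {"gripper":0,"travel":[1.9,-3.6,21],"rotation":[0,0,0]}
    - {"gripper":0,"travel":[1.9,-3.6,21],"rotation":[0,0,0]}
    - {"gripper":0,"travel":[1.9,-3.6,21],"rotation":[0,0,0]}
    - {"gripper":0,"travel":[1.9,-3.6,21],"rotation":[0,0,0]}

```text
t: 1.95
tcp_pos: [0.5129, -0.2314, 0.1255]
tool_rot: [0.994, -0.114, 0.0, 0.0]
force: [-0.3, 0.8, 0.4]
finger_gap: -0.004
```

send_rows:
  motion:
    - {"gripper":0,"travel":[0,0,8],"rotation":[0,0,0]}
    - {"gripper":0,"travel":[0,0,8],"rotation":[0,0,0]}
    - {"gripper":0,"travel":[-3,0,8],"rotation":[0,0,0]}
    - {"gripper":0,"travel":[-4,0,8],"rotation":[0,0,0]}
    - {"gripper":0,"travel":[-4,0,8],"rotation":[0,0,0]}
    - {"gripper":0,"travel":[-3,0,8],"rotation":[0,0,0]}

```text
t: 2.45
tcp_pos: [0.4993, -0.2273, 0.0783]
tool_rot: [0.994, -0.113, 0.0, 0.0]
force: [-0.4, -0.2, 0.4]
finger_gap: 0.001
```

send_rows:
  motion:
    - {"gripper":0,"travel":[-1,0,8],"rotation":[0,0,0]}
    - {"gripper":0,"travel":[-1,0,8],"rotation":[0,0,0]}
    - {"gripper":0,"travel":[-1,0,8],"rotation":[0,0,0]}
    - {"gripper":0,"travel":[0,0,6],"rotation":[0,0,0]}

```text
t: 2.78
tcp_pos: [0.4963, -0.2259, 0.0473]
tool_rot: [0.994, -0.113, -0.001, -0.0]
force: [-0.6, -0.0, 0.9]
finger_gap: -0.003
```

```bash
python3 - <<'E'
from h import *
print(manip.sense()['force'],manip.sense()['tcp_pos'])
im=snap('wrist','wr2'); cv2.imwrite('pics/wr2c.png',cv2.resize(im[60:320,160:380,::-1],None,fx=2.2,fy=2.2))
E
```

```text
[-0.64278383 -0.00314635  0.87230225] [ 0.49629412 -0.22589824  0.04728029]
```

View pics/wr2c.png

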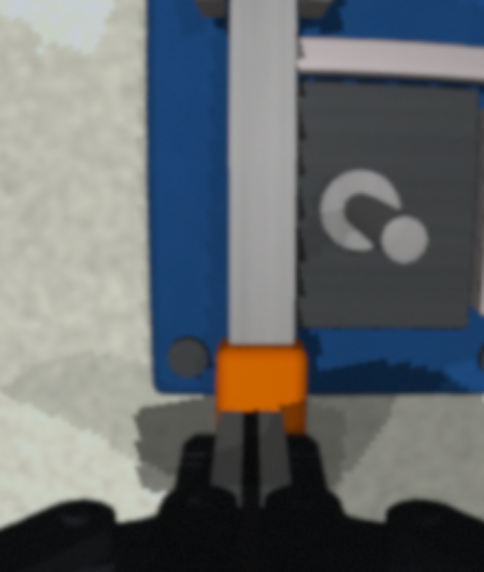

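The fingers rest on the orange handle (crop (255,420)) and the strap is nearly level. The axle tip is at crop (405,240). I'm pressing the rest of the way to the stop.

send_rows:
  motion:
    - {"gripper":0,"travel":[0,0,5],"rotation":[0,0,0]}
    - {"gripper":0,"travel":[0,0,4],"rotation":[0,0,0]}
    - {"gripper":0,"travel":[0,0,2],"rotation":[0,0,0]}
    - {"gripper":0,"travel":[0,0,0],"rotation":[0,0,0]}
    - {"gripper":0,"travel":[0,0,0],"rotation":[0,0,0]}

```text
t: 3.25
tcp_pos: [0.4969, -0.2262, 0.038]
tool_rot: [0.994, -0.113, 0.0, 0.0]
force: [-1.1, 1.2, 6.2]
finger_gap: 0.008
```

```bash
python3 - <<'E'
from h import *
print('axle',onz('wr2',160+405/2.2,60+240/2.2,.079,1))
E
```

```text
axle [ 0.54074286 -0.26059119  0.079     ]
```

send_rows:
  motion:
    - {"gripper":0,"travel":[0,0,2],"rotation":[0,0,0]}
    - {"gripper":0,"travel":[0,0,1],"rotation":[0,0,0]}
    - {"gripper":0,"travel":[0,0,0],"rotation":[0,0,0]}
    - {"gripper":0,"travel":[0,0,0],"rotation":[0,0,0]}

```text
t: 3.58
tcp_pos: [0.497, -0.2263, 0.0376]
tool_rot: [0.994, -0.112, 0.001, 0.0]
force: [-5.7, 1.5, 24.8]
finger_gap: 0.003
```

send_rows:
  motion:
    - {"gripper":0,"travel":[0,0,-10],"rotation":[0,0,0]}
    - {"gripper":0,"travel":[0,0,-25],"rotation":[0,0,0]}
    - {"gripper":0,"travel":[0,0,-30],"rotation":[0,0,0]}
    - {"gripper":85,"travel":[0,0,-35],"rotation":[0,0,0]}
    - {"gripper":85,"travel":[0,0,-35],"rotation":[0,0,0]}
    - {"gripper":85,"travel":[0,0,-35],"rotation":[0,0,0]}
    - {"gripper":85,"travel":[0,0,-35],"rotation":[0,0,0]}

```text
t: 4.17
tcp_pos: [0.4967, -0.2261, 0.2411]
tool_rot: [0.994, -0.113, 0.0, 0.0]
force: [1.1, -0.1, -0.7]
finger_gap: 0.564
```

```bash
python3 - <<'E'
from h import *
im=snap('wrist','wr3')
print('tip pred px',proj('wr3',[.5403,-.2604,.079],1))
cv2.imwrite('pics/wr3c.png',cv2.resize(im[60:260,180:380,::-1],None,fx=2.5,fy=2.5))
plan([.585,.235,.235],-13,21)
E
```

```text
tip pred px [299.65531596 140.94665295]
t 4.22 tcp [ 0.5005 -0.2285  0.2483] yaw -12.91 F [ 1.5 -1.1  3.8] gap 0.6496560558916331 tilt [ 0.0121 -0.0087 -0.9999]
[-1.0, -22.4, 0.6] rz 0.0
```

View pics/wr3c.png

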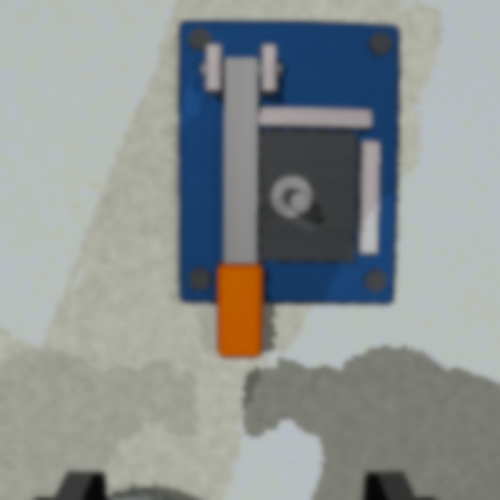

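The clamp lies flat and the axle is at crop (292,197). Next I go over the bins to the grey wheel.

send_rows:
  motion:
    - {"gripper":85,"travel":[-3.6,-15,0],"rotation":[0,0,0]}
    - {"gripper":85,"travel":[-3.6,-25.5,0],"rotation":[0,0,0]}
    - {"gripper":85,"travel":[-3.6,-25.5,0],"rotation":[0,0,0]}
    - {"gripper":85,"travel":[-3.6,-25.5,0],"rotation":[0,0,0]}
    - {"gripper":85,"travel":[-3.6,-25.5,0],"rotation":[0,0,0]}
    - {"gripper":85,"travel":[-3.6,-25.5,0],"rotation":[0,0,0]}
    - {"gripper":85,"travel":[-3.6,-25.5,0],"rotation":[0,0,0]}
    - {"gripper":85,"travel":[-3.6,-25.5,0],"rotation":[0,0,0]}
    - {"gripper":85,"travel":[-3.6,-25.5,0],"rotation":[0,0,0]}
    - {"gripper":85,"travel":[-3.6,-25.5,0],"rotation":[0,0,0]}

```text
t: 5.05
tcp_pos: [0.5152, 0.0223, 0.238]
tool_rot: [0.994, -0.113, -0.001, -0.0]
force: [0.8, 0.0, -0.5]
finger_gap: 0.994
```

send_rows:
  motion:
    - {"gripper":85,"travel":[-3.6,-25.5,0],"rotation":[0,0,0]}
    - {"gripper":85,"travel":[-3.6,-25.5,0],"rotation":[0,0,0]}
    - {"gripper":85,"travel":[-3.6,-25.5,0],"rotation":[0,0,0]}
    - {"gripper":85,"travel":[-3.6,-25.5,0],"rotation":[0,0,0]}
    - {"gripper":85,"travel":[-3.6,-25.5,0],"rotation":[0,0,0]}
    - {"gripper":85,"travel":[-3.6,-25.5,0],"rotation":[0,0,0]}
    - {"gripper":85,"travel":[-3.6,-25.5,0],"rotation":[0,0,0]}
    - {"gripper":85,"travel":[-3.6,-25.5,0],"rotation":[0,0,0]}
    - {"gripper":85,"travel":[-3.6,-25.5,0],"rotation":[0,0,0]}
    - {"gripper":85,"travel":[-3.6,-25.5,0],"rotation":[0,0,0]}
    - {"gripper":85,"travel":[0,0,0],"rotation":[0,0,0]}
    - {"gripper":85,"travel":[0,0,0],"rotation":[0,0,0]}

```text
t: 6.05
tcp_pos: [0.537, 0.2781, 0.2377]
tool_rot: [0.994, -0.111, -0.001, 0.001]
force: [-0.4, -0.8, 0.5]
finger_gap: 0.995
```

```bash
python3 - <<'E'
from h import *
im=snap('wrist','wr4')
p=proj('wr4',[.6034,.2732,.034],1);print('pred',p)
x,y=p.astype(int); g=cv2.inRange(cv2.cvtColor(im,cv2.COLOR_RGB2HSV),(0,0,0),(180,80,150))
z=np.zeros_like(g);z[max(0,y-45):y+45,x-45:x+45]=g[max(0,y-45):y+45,x-45:x+45]
z=cv2.morphologyEx(z,cv2.MORPH_OPEN,np.ones((3,3)))
for c in cv2.findContours(z,0,2)[0]:
    if cv2.contourArea(c)>200: (u,v),r=cv2.minEnclosingCircle(c);print(u,v,r,onz('wr4',u,v,.034,1).round(4))
plan([.6034,.2732,.12],-13,5)
E
```

```text
pred [264.4011426  123.42418226]
259.5 123.5 29.436471939086914 [0.6045 0.2782 0.034 ]
t 6.1 tcp [0.5371 0.277  0.2379] yaw -12.85 F [ 1.5 -0.4  0.7] gap 0.9968544959847021 tilt [-0.0028 -0.0012 -1.    ]
[13.1, -2.2, 23.6] rz 0.03
```

View pics/wr4.png

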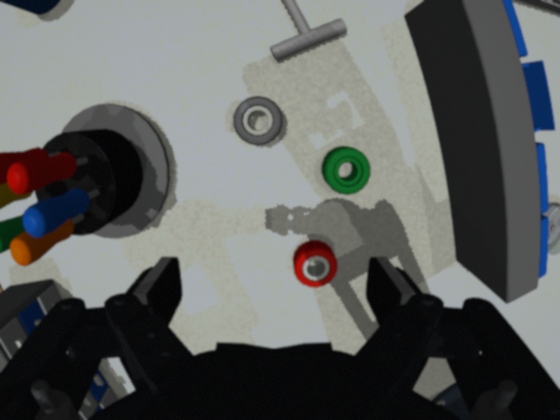

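The grey wheel is at (258,120), green at (346,170), red at (316,262) and the caddy at (110,170). There is room for the fingers on both sides of the grey one.

```bash
python3 - <<'E'
from h import *
print(onz('wr4',258.3,120.5,.034,1),onz('wr4',258.3,120.5,.034,1)-np.array([.6034,.2732,0]))
im=cv2.imread('pics/wr4.png'); g=cv2.cvtColor(im,6)
print(cv2.HoughCircles(cv2.medianBlur(g[80:165,215:300],3),cv2.HOUGH_GRADIENT,1,20,param1=100,param2=15,minRadius=20,maxRadius=30))
plan([.605,.277,.12],-13,6)
E
```

```text
[0.60789322 0.27874579 0.034     ] [0.00449322 0.00554579 0.034     ]
[[[42.5 40.5 24.5]]]
t 6.1 tcp [0.5371 0.277  0.2379] yaw -12.85 F [ 1.5 -0.4  0.7] gap 0.9968544959847021 tilt [-0.0028 -0.0012 -1.    ]
[11.0, -2.5, 19.6] rz 0.03
```

send_rows:
  motion:
    - {"gripper":85,"travel":[11.3,-2.8,19.6],"rotation":[0,0,0]}
    - {"gripper":85,"travel":[11.3,-2.8,19.6],"rotation":[0,0,0]}
    - {"gripper":85,"travel":[11.3,-2.8,19.6],"rotation":[0,0,0]}
    - {"gripper":85,"travel":[11.3,-2.8,19.6],"rotation":[0,0,0]}
    - {"gripper":85,"travel":[11.3,-2.8,19.6],"rotation":[0,0,0]}
    - {"gripper":85,"travel":[11.3,-2.8,19.6],"rotation":[0,0,0]}
    - {"gripper":85,"travel":[0,0,0],"rotation":[0,0,0]}
    - {"gripper":85,"travel":[0,0,0],"rotation":[0,0,0]}
    - {"gripper":85,"travel":[0,0,0],"rotation":[0,0,0]}

```text
t: 6.85
tcp_pos: [0.6079, 0.2772, 0.1223]
tool_rot: [0.994, -0.113, -0.0, 0.0]
force: [-0.3, 0.2, -0.1]
finger_gap: 0.992
```

```bash
python3 - <<'E'
from h import *
im=snap('wrist','wr5')
p=proj('wr5',[.607,.278,.034],1);print('pred',p)
plan([.607,.278,.006],-13,8)
E
```

```text
pred [273.58941398 215.9797765 ]
t 6.9 tcp [0.6082 0.2775 0.123 ] yaw -12.97 F [-0.4  0.   0.2] gap 0.9984015863607744 tilt [ 8.e-04  3.e-04 -1.e+00]
[-0.2, -0.0, 14.6] rz 0.0
```

View pics/wr5.png

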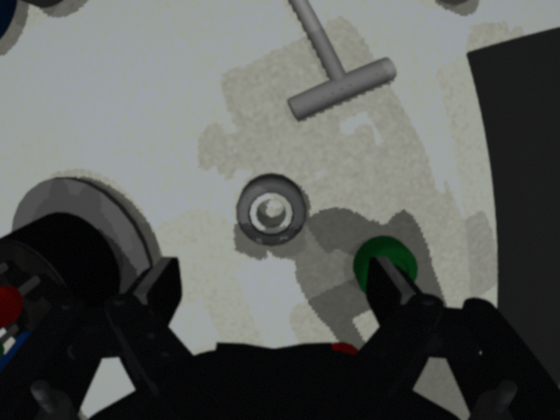

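The wheel's white core is at (271,211) and its outer rim centre is at (271.5,209), about 4 mm ahead of the TCP.

```bash
python3 - <<'E'
from h import *
w=onz('wr5',271.2,210.7,.034,1);print(w)
plan([w[0],w[1],.006],-13,8)
E
```

```text
[0.61133341 0.27879852 0.034     ]
t 6.9 tcp [0.6082 0.2775 0.123 ] yaw -12.97 F [-0.4  0.   0.2] gap 0.9984015863607744 tilt [ 8.e-04  3.e-04 -1.e+00]
[0.3, -0.2, 14.6] rz 0.0
```

send_rows:
  motion:
    - {"gripper":85,"travel":[2,-1,20],"rotation":[0,0,0]}
    - {"gripper":85,"travel":[0,0,20],"rotation":[0,0,0]}
    - {"gripper":85,"travel":[0,0,20],"rotation":[0,0,0]}
    - {"gripper":85,"travel":[0,0,20],"rotation":[0,0,0]}
    - {"gripper":85,"travel":[0,0,15],"rotation":[0,0,0]}
    - {"gripper":85,"travel":[0,0,13],"rotation":[0,0,0]}
    - {"gripper":85,"travel":[0,0,8],"rotation":[0,0,0]}
    - {"gripper":85,"travel":[0,0,0],"rotation":[0,0,0]}
    - {"gripper":85,"travel":[0,0,0],"rotation":[0,0,0]}

```text
t: 7.65
tcp_pos: [0.6108, 0.2786, 0.0063]
tool_rot: [0.994, -0.113, 0.0, -0.0]
force: [-0.2, 0.1, -0.1]
finger_gap: 0.996
```

send_rows:
  newtons: 40
  motion:
    - {"gripper":45,"travel":[0,0,0],"rotation":[0,0,0]}
    - {"gripper":45,"travel":[0,0,0],"rotation":[0,0,0]}
    - {"gripper":45,"travel":[0,0,0],"rotation":[0,0,0]}
    - {"gripper":45,"travel":[0,0,0],"rotation":[0,0,0]}
    - {"gripper":45,"travel":[0,0,0],"rotation":[0,0,0]}
    - {"gripper":45,"travel":[0,0,0],"rotation":[0,0,0]}
    - {"gripper":45,"travel":[0,0,0],"rotation":[0,0,0]}
    - {"gripper":45,"travel":[0,0,0],"rotation":[0,0,0]}
    - {"gripper":45,"travel":[0,0,0],"rotation":[0,0,0]}
    - {"gripper":45,"travel":[0,0,0],"rotation":[0,0,0]}

```text
t: 8.48
tcp_pos: [0.6114, 0.2787, 0.0072]
tool_rot: [0.994, -0.113, 0.001, -0.0]
force: [-1.6, -0.1, 5.9]
finger_gap: 0.566
```

The gap reads about 48 mm where I expected 54, with a 6 N upward force, so I'm checking the grasp.

```bash
python3 - <<'E'
from h import *
s=manip.sense();print(s['finger_gap'],s['finger_gap']*85.4,s['force'],s['ft_torque'],s['tcp_pos'])
im=snap('wrist','wr6')
b=snap('side','side6')
x,y=proj('side6',[.61,.279,.03]).astype(int);print(x,y)
o=np.hstack([cv2.resize(im[150:350,173:373,::-1],(400,400)),cv2.resize(b[y-60:y+40,x-50:x+50,::-1],(400,400),interpolation=2)])
cv2.imwrite('pics/c6.png',o)
E
```

```text
0.5658799048604154 48.32614387507948 [-1.62396517 -0.09806848  5.85037819] [-0.00127931  0.13878041  0.04053265] [0.61136461 0.27865826 0.00718129]
233 302
```

View pics/c6.png

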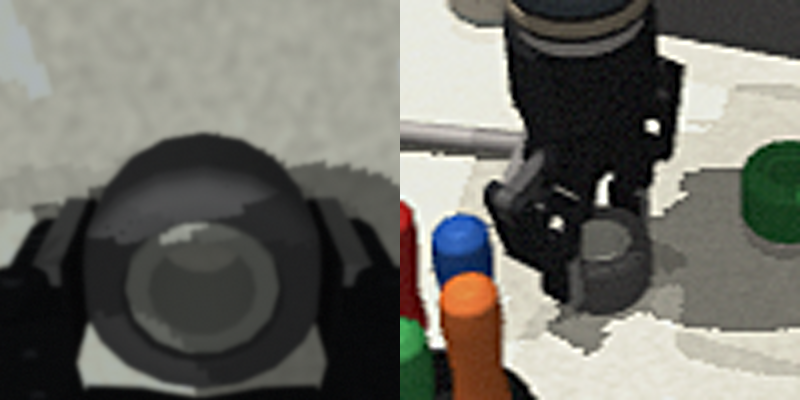

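The fingers seem to grip the wheel's rounded upper shoulder (pads at crop (70,230) and (335,230)), which would explain the narrow gap. I'm reopening, going 5 mm lower and closing in stages.

send_rows:
  motion:
    - {"gripper":62,"travel":[0,0,0],"rotation":[0,0,0]}
    - {"gripper":62,"travel":[0,0,0],"rotation":[0,0,0]}
    - {"gripper":62,"travel":[0,0,0],"rotation":[0,0,0]}
    - {"gripper":62,"travel":[0,0,0],"rotation":[0,0,0]}
    - {"gripper":62,"travel":[0,0,0],"rotation":[0,0,0]}

```text
t: 9.0
tcp_pos: [0.6103, 0.2784, 0.0053]
tool_rot: [0.994, -0.113, -0.0, 0.0]
force: [0.3, 0.0, -0.5]
finger_gap: 0.724
```

send_rows:
  motion:
    - {"gripper":62,"travel":[0,0,2],"rotation":[0,0,0]}
    - {"gripper":62,"travel":[0,0,2],"rotation":[0,0,0]}
    - {"gripper":62,"travel":[0,0,1],"rotation":[0,0,0]}
    - {"gripper":62,"travel":[0,0,0],"rotation":[0,0,0]}
    - {"gripper":62,"travel":[0,0,0],"rotation":[0,0,0]}

```text
t: 9.42
tcp_pos: [0.6104, 0.2784, 0.0005]
tool_rot: [0.994, -0.113, -0.0, 0.0]
force: [0.3, 0.3, 0.4]
finger_gap: 0.724
```

```bash
python3 - <<'E'
from h import *
im=snap('wrist','wr7')
b=snap('side','side7')
s=manip.sense();print(s['finger_gap']*85.4,s['force'],s['tcp_pos'])
x,y=233,302
o=np.hstack([cv2.resize(im[150:350,173:373,::-1],(400,400)),cv2.resize(b[y-60:y+40,x-50:x+50,::-1],(400,400),interpolation=2)])
cv2.imwrite('pics/c7.png',o)
E
```

```text
62.19562171686118 [ 0.23370291 -0.44482591  0.54223163] [0.61055117 0.27843061 0.00069331]
```

View pics/c7.png

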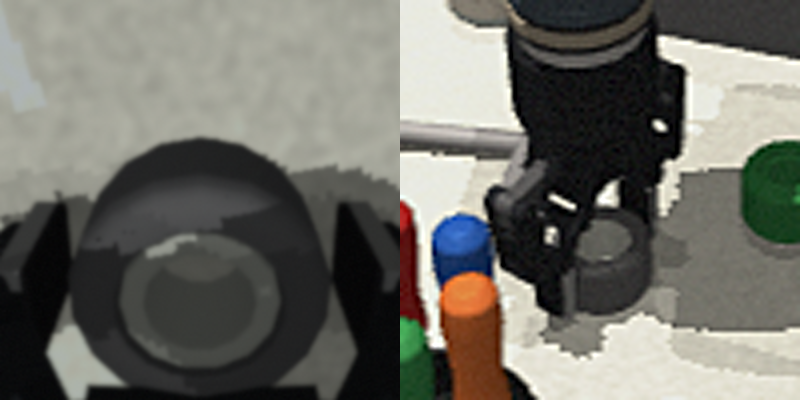

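The wheel stands level between the fingers, which are now lower. Closing.

send_rows:
  newtons: 40
  motion:
    - {"gripper":45,"travel":[0,0,0],"rotation":[0,0,0]}
    - {"gripper":45,"travel":[0,0,0],"rotation":[0,0,0]}
    - {"gripper":45,"travel":[0,0,0],"rotation":[0,0,0]}
    - {"gripper":45,"travel":[0,0,0],"rotation":[0,0,0]}
    - {"gripper":45,"travel":[0,0,0],"rotation":[0,0,0]}
    - {"gripper":45,"travel":[0,0,0],"rotation":[0,0,0]}
    - {"gripper":45,"travel":[0,0,0],"rotation":[0,0,0]}

```text
t: 10.1
tcp_pos: [0.6108, 0.2785, 0.0011]
tool_rot: [0.994, -0.113, 0.0, -0.0]
force: [-0.7, -0.7, 3.8]
finger_gap: 0.57
```

send_rows:
  newtons: 60
  motion:
    - {"gripper":40,"travel":[0,0,0],"rotation":[0,0,0]}
    - {"gripper":40,"travel":[0,0,0],"rotation":[0,0,0]}
    - {"gripper":40,"travel":[0,0,-3],"rotation":[0,0,0]}
    - {"gripper":40,"travel":[0,0,-6],"rotation":[0,0,0]}
    - {"gripper":40,"travel":[0,0,-10],"rotation":[0,0,0]}
    - {"gripper":40,"travel":[0,0,-10],"rotation":[0,0,0]}
    - {"gripper":40,"travel":[0,0,-10],"rotation":[0,0,0]}
    - {"gripper":40,"travel":[0,0,0],"rotation":[0,0,0]}
    - {"gripper":40,"travel":[0,0,0],"rotation":[0,0,0]}
    - {"gripper":40,"travel":[0,0,0],"rotation":[0,0,0]}

```text
t: 10.93
tcp_pos: [0.6104, 0.2784, 0.0399]
tool_rot: [0.994, -0.113, 0.0, -0.0]
force: [0.0, -0.6, -0.9]
finger_gap: 0.562
```

```bash
python3 - <<'E'
from h import *
s=manip.sense();print(s['finger_gap']*85.4,s['force'],s['tcp_pos'])
im=snap('wrist','wr8')
b=snap('side','side8')
x,y=proj('side8',[.61,.279,.055]).astype(int)
o=np.hstack([cv2.resize(im[150:350,173:373,::-1],(400,400)),cv2.resize(b[y-60:y+40,x-50:x+50,::-1],(400,400),interpolation=2)])
cv2.imwrite('pics/c8.png',o)
E
```

```text
47.96287964839167 [ 0.00232147 -0.62287357 -0.93268301] [0.61039869 0.27838618 0.03994022]
```

View pics/c8.png

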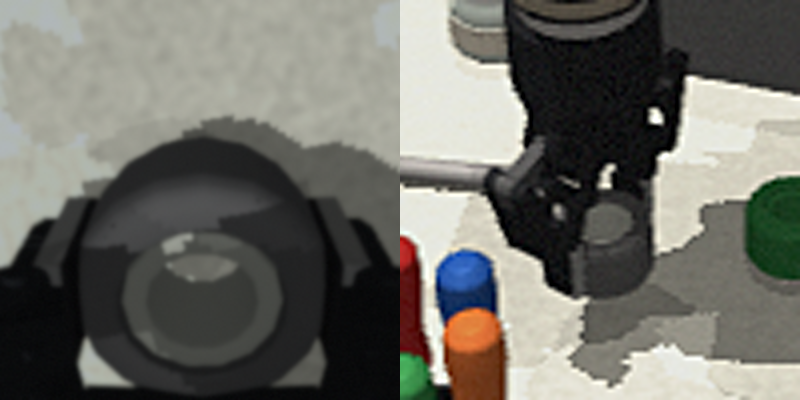

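The wheel is lifted and level in the side view at crop (615,245), with its shadow detached. In the wrist crop the core is centred at (202,300). Now I estimate the wheel's offset from the TCP and refine the axle position.

```bash
python3 - <<'E'
from h import *
t8=np.array([.6104,.2784]);t7=np.array([.61055,.27843])
a=np.radians(-13);X=np.array([np.cos(a),np.sin(a)]);Y=np.array([np.sin(a),-np.cos(a)])
for n,u,v,z,t in(('wr8',274,300,.0728,t8),('wr7',273,301,.034,t7),('wr5',271.2,210.7,.034,np.array([.6104,.2784]))):
    w=onz(n,u,v,z,1)[:2]; print(n,'wheel',w.round(4),'offset toolxy mm',((w-t)@X*1000).round(1),((w-t)@Y*1000).round(1))
# hole rim: ellipse fit to bright core in wr8
im=cv2.imread('pics/wr8.png',0)[260:340,225:325]
print(cv2.HoughCircles(cv2.medianBlur(im,3),3,1,20,param1=60,param2=15,minRadius=30,maxRadius=44))
for n,c in(('wr1',(280,146)),('wr2',(344,169)),('wr3',(297,139)),('top0',(377,219)),('side0',(333,173))):
    im=cv2.imread(f'pics/{n}.png',0); r=14 if n=='wr2' else 6
    p=im[c[1]-r:c[1]+r+1,c[0]-r:c[0]+r+1].astype(int)
    th=(p.max()+np.median(p))/2; m=(p>th).astype(np.uint8); k,l,st,ce=cv2.connectedComponentsWithStats(m)
    j=1+np.argmax(st[1:,4]); q=ce[j]+np.array(c)-r
    print(n,'blob',q.round(1),st[j].tolist(),onz(n,*q,.079,n[0]=='w')[:2].round(4))
    if n in('wr1','wr3'): print('\n'.join(' '.join(f'{v:3d}' for v in row) for row in p))
E
```

```text
wr8 wheel [0.611  0.2787] offset toolxy mm 0.5 -0.5
wr7 wheel [0.6111 0.2791] offset toolxy mm 0.3 -0.8
wr5 wheel [0.6113 0.2788] offset toolxy mm 0.8 -0.6
[[[57.5 38.5 30.8]
  [37.5 37.5 34.4]]]
wr1 blob [279.9 141.3] [0, 0, 12, 5, 30] [ 0.5472 -0.2627]
137 139 140 140 140 141 143 143 142 138 129 110  83
139 138 136 132 129 129 133 139 141 142 139 125  99
139 133 123 109  99  99 109 125 136 141 141 135 115
134 122 102  83  75  75  83 102 122 136 141 137 123
129 106  84  77  83  88  89  89 102 122 135 136 124
123  99  86  97 112 118 116 105  97 104 119 125 120
118 101 105 123 135 138 135 127 113  98  98 107 111
116 110 122 138 143 143 142 137 126 104  88  92  95
118 118 130 140 143 142 141 139 130 110  88  79  73
119 121 131 139 140 140 140 138 130 112  87  70  58
118 119 127 134 137 137 138 134 123 103  81  63  48
112 117 121 128 132 134 132 125 111  88  68  52  41
 99 111 117 122 124 125 122 112  94  72  54  42  35
wr2 blob [343.4 168.2] [4, 4, 20, 20, 318] [ 0.5411 -0.2604]
wr3 blob [295.7 133.9] [0, 0, 11, 5, 22] [ 0.5475 -0.2582]
125 132 134 135 135 136 137 139 139 137 132 119  96
133 134 132 128 125 124 127 131 134 136 136 128 107
135 133 125 114 103  99 103 110 119 127 132 130 117
135 127 113  93  78  77  83  96 109 120 126 128 121
133 122 101  78  67  75  92 109 120 125 126 125 119
128 115  93  71  68  87 112 127 135 135 132 126 117
124 112  91  72  76 101 125 137 138 137 136 130 118
121 114  98  81  82 106 128 137 138 137 135 130 115
121 118 109  95  90 107 127 134 136 135 134 127 108
118 120 116 110 104 109 122 130 133 133 129 119  98
113 119 121 121 120 117 119 124 126 125 119 106  82
102 114 121 127 130 128 123 117 113 107  97  83  64
 85  98 111 123 130 130 126 114  97  82  71  60  51
top0 blob [382.8 223.8] [11, 9, 2, 4, 5] [ 0.5252 -0.277 ]
side0 blob [334.5 172. ] [7, 5, 2, 1, 2] [ 0.5369 -0.2682]
```

The wheel sits within 1 mm of the tool centre. The axle is at about (0.5405, -0.2603), and the wrist views and plate fit agree within 2 mm. I'm lifting and crossing the bins at TCP z = 0.24.

send_rows:
  motion:
    - {"gripper":40,"travel":[0,0,-15],"rotation":[0,0,0]}
    - {"gripper":40,"travel":[0,0,-25],"rotation":[0,0,0]}
    - {"gripper":40,"travel":[0,0,-25],"rotation":[0,0,0]}
    - {"gripper":40,"travel":[0,0,-25],"rotation":[0,0,0]}
    - {"gripper":40,"travel":[0,0,-25],"rotation":[0,0,0]}
    - {"gripper":40,"travel":[0,0,-25],"rotation":[0,0,0]}
    - {"gripper":40,"travel":[0,0,-25],"rotation":[0,0,0]}
    - {"gripper":40,"travel":[0,0,-20],"rotation":[0,0,0]}
    - {"gripper":40,"travel":[0,0,-15],"rotation":[0,0,0]}
    - {"gripper":40,"travel":[0,0,0],"rotation":[0,0,0]}
    - {"gripper":40,"travel":[0,0,0],"rotation":[0,0,0]}

```text
t: 11.95
tcp_pos: [0.6106, 0.2784, 0.2399]
tool_rot: [0.994, -0.113, 0.0, -0.0]
force: [-0.1, 0.5, -2.0]
finger_gap: 0.561
```

send_rows:
  motion:
    - {"gripper":40,"travel":[1.2,12.3,0],"rotation":[0,0,0]}
    - {"gripper":40,"travel":[2,20,0],"rotation":[0,0,0]}
    - {"gripper":40,"travel":[2.4,24.6,0],"rotation":[0,0,0]}
    - {"gripper":40,"travel":[2.4,24.6,0],"rotation":[0,0,0]}
    - {"gripper":40,"travel":[2.4,24.6,0],"rotation":[0,0,0]}
    - {"gripper":40,"travel":[2.4,24.6,0],"rotation":[0,0,0]}
    - {"gripper":40,"travel":[2.4,24.6,0],"rotation":[0,0,0]}
    - {"gripper":40,"travel":[2.4,24.6,0],"rotation":[0,0,0]}
    - {"gripper":40,"travel":[2.4,24.6,0],"rotation":[0,0,0]}
    - {"gripper":40,"travel":[2.4,24.6,0],"rotation":[0,0,0]}
    - {"gripper":40,"travel":[2.4,24.6,0],"rotation":[0,0,0]}
    - {"gripper":40,"travel":[2.4,24.6,0],"rotation":[0,0,0]}

```text
t: 12.95
tcp_pos: [0.5726, -0.0006, 0.2376]
tool_rot: [0.994, -0.113, -0.002, 0.0]
force: [-0.8, 0.4, -1.7]
finger_gap: 0.561
```

send_rows:
  motion:
    - {"gripper":40,"travel":[2.4,24.6,0],"rotation":[0,0,0]}
    - {"gripper":40,"travel":[2.4,24.6,0],"rotation":[0,0,0]}
    - {"gripper":40,"travel":[2.4,24.6,0],"rotation":[0,0,0]}
    - {"gripper":40,"travel":[2.4,24.6,0],"rotation":[0,0,0]}
    - {"gripper":40,"travel":[2.4,24.6,0],"rotation":[0,0,0]}
    - {"gripper":40,"travel":[2.4,24.6,0],"rotation":[0,0,0]}
    - {"gripper":40,"travel":[2.4,24.6,0],"rotation":[0,0,0]}
    - {"gripper":40,"travel":[2.4,24.6,0],"rotation":[0,0,0]}
    - {"gripper":40,"travel":[2,20,0],"rotation":[0,0,0]}
    - {"gripper":40,"travel":[1,10,0],"rotation":[0,0,0]}
    - {"gripper":40,"travel":[0,0,0],"rotation":[0,0,0]}
    - {"gripper":40,"travel":[0,0,0],"rotation":[0,0,0]}

```text
t: 13.95
tcp_pos: [0.5445, -0.2246, 0.2385]
tool_rot: [0.994, -0.113, -0.001, -0.001]
force: [-0.9, 0.1, -1.5]
finger_gap: 0.565
```

```bash
python3 - <<'E'
from h import *
plan([.540,-.2607,.130],-13,6)
E
```

```text
t 13.95 tcp [ 0.5445 -0.2246  0.2385] yaw -13.02 F [-0.9  0.1 -1.5] gap 0.5654621392631279 tilt [-0.0023  0.0022 -1.    ]
[0.6, 6.0, 18.1] rz -0.0
```

send_rows:
  motion:
    - {"gripper":40,"travel":[1,12,0],"rotation":[0,0,0]}
    - {"gripper":40,"travel":[1.4,12,0],"rotation":[0,0,0]}
    - {"gripper":40,"travel":[1.4,12,0],"rotation":[0,0,0]}
    - {"gripper":40,"travel":[0,0,15],"rotation":[0,0,0]}
    - {"gripper":40,"travel":[0,0,22],"rotation":[0,0,0]}
    - {"gripper":40,"travel":[0,0,22],"rotation":[0,0,0]}
    - {"gripper":40,"travel":[0,0,22],"rotation":[0,0,0]}
    - {"gripper":40,"travel":[0,0,17],"rotation":[0,0,0]}
    - {"gripper":40,"travel":[0,0,10],"rotation":[0,0,0]}
    - {"gripper":40,"travel":[0,0,0],"rotation":[0,0,0]}
    - {"gripper":40,"travel":[0,0,0],"rotation":[0,0,0]}
    - {"gripper":40,"travel":[0,0,0],"rotation":[0,0,0]}

```text
t: 14.95
tcp_pos: [0.5421, -0.2617, 0.1328]
tool_rot: [0.994, -0.113, 0.001, 0.001]
force: [0.5, -0.0, -0.6]
finger_gap: 0.562
```

```bash
python3 - <<'E'
from h import *
plan([.540,-.2607,.090],-13,6)
E
```

```text
t 14.95 tcp [ 0.5421 -0.2617  0.1328] yaw -12.94 F [ 0.5 -0.  -0.6] gap 0.5620198525781258 tilt [ 0.002  -0.0015 -1.    ]
[-0.4, -0.1, 7.1] rz 0.01
```

send_rows:
  motion:
    - {"gripper":40,"travel":[-1.8,-0.5,0],"rotation":[0,0,0]}
    - {"gripper":40,"travel":[0,0,8],"rotation":[0,0,0]}
    - {"gripper":40,"travel":[0,0,10],"rotation":[0,0,0]}
    - {"gripper":40,"travel":[0,0,10],"rotation":[0,0,0]}
    - {"gripper":40,"travel":[0,0,8],"rotation":[0,0,0]}
    - {"gripper":40,"travel":[0,0,5],"rotation":[0,0,0]}
    - {"gripper":40,"travel":[0,0,0],"rotation":[0,0,0]}
    - {"gripper":40,"travel":[0,0,0],"rotation":[0,0,0]}
    - {"gripper":40,"travel":[0,0,0],"rotation":[0,0,0]}
    - {"gripper":40,"travel":[0,0,0],"rotation":[0,0,0]}

```text
t: 15.78
tcp_pos: [0.5399, -0.2602, 0.0911]
tool_rot: [0.994, -0.113, 0.0, 0.0]
force: [-0.4, 0.0, -1.4]
finger_gap: 0.565
```

```bash
python3 - <<'E'
from h import *
plan([.540,-.2607,.090],-13,1)
im=snap('wrist','wr9'); b=snap('side','side9')
t=manip.sense()['tcp_pos']; print('side px: wheel top c',proj('side9',t+[0.0006,.0004,.033]),'bottom c',proj('side9',t+[0,0,-.001]),'tip',proj('side9',[.5405,-.2603,.079]),'wrist core pred',proj('wr9',t+[0.0006,.0004,.033],1))
x,y=proj('side9',[.5405,-.2603,.09]).astype(int);print(x,y)
o=np.hstack([cv2.resize(im[150:350,173:373,::-1],(400,400)),cv2.resize(b[y-25:y+25,x-25:x+25,::-1],(400,400),interpolation=2)])
cv2.imwrite('pics/c9.png',o)
E
```

```text
t 15.78 tcp [ 0.5399 -0.2602  0.0911] yaw -12.94 F [-0.4  0.  -1.4] gap 0.5645260155271099 tilt [ 8.e-04 -6.e-04 -1.e+00]
[0.2, 0.5, 1.1] rz 0.06
side px: wheel top c [333.61647187 159.34080704] bottom c [333.07537748 169.69948399] tip [332.6227096  172.99563211] wrist core pred [273.89504087 300.38897917]
332 169
```

View pics/c9.png

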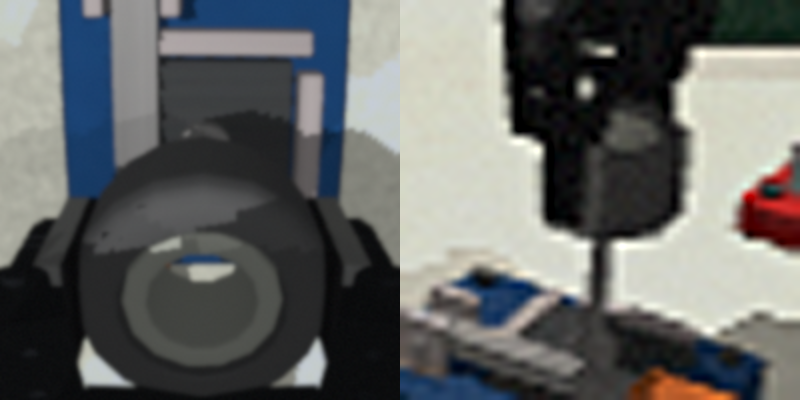

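The wrist view shows the core at crop (202,300) against (202,301) predicted, with the strap flat. In the side view the axle at crop x=600 rises to the wheel's middle (about 612 at wheel height, consistent with the axis lean to 1–2 mm), with the underside about 11 mm above the tip. Handing in.

```bash
python3 - <<'E'
from h import *
s=manip.sense();print(s['tcp_pos'],abs(s['qd']).max(),s['finger_gap']*85.4,s['force'])
print(manip.sign_off())
E
```

```text
[ 0.5398572  -0.26018843  0.09118039] 0.0024624813169297484 47.888153728003736 [ 0.25478482 -0.32033416 -0.98274892]
the job is handed in; nothing more can be done
None
```

I pressed the clamp down flat, carried the grey wheel over the middle of the bin bank, and left it held level over the axle. The job was handed in at about 16 s, and no verdict was reported.

- **Clamp:** the handle bottomed out at 38 mm above the bench, and I pressed it against the stop with about 25 N. It still looked flat in the last wrist picture.
- **Bins:** the wheel crossed with its underside about 0.24 m above the bench, against 0.13 m for the bins.
- **Height and grip:** by calculation the wheel's underside is about 11 mm above the axle tip. The tool tilt is about 0.001 rad, the arm is still, and the grip is set to 60 N. The force reading of about 1 N fits the wheel's weight.
- **Centring:** by calculation it is within about 1 mm. The side picture agrees to 1–2 mm, but the axle tip is hidden under the fingers and wheel, so I could not see the centring or the 11 mm gap directly.
- **Disagreements:** the fingers report a 48 mm opening on the 54 mm wheel. I suspected a shoulder grip, reopened, went 5 mm lower and gripped again. The reading stayed the same, and I did not explain it. Position estimates from the different cameras differed by 2 mm for the axle and up to 9 mm for the wheel before the close-up look.

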